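# Hang a slide rack on the drying rod and slide it into its seat

## Robot

A 6-joint arm with a two-finger parallel gripper is mounted at the origin on the work surface. World frame = base frame: x ahead of the robot, y to its left, z up, the work surface at z = 0. Lengths are in m, angles in rad, forces in N, time in s.
With the tool pointing down it reaches from about 0.325 to 0.775 m from the base axis. Payload 5.5 kg.
Tool frame: the origin (TCP) lies at the centre of the arm's flange, where the gripper is bolted on; the fingertips stand 182 mm ahead of it and the grasp point (between the pads) lies grip_depth ahead of it (grip_depth is the distance from the TCP to the grasp point, in m); x points along the fingers, y is the direction in which the jaws open and shut, and the axes are right-handed (so a half turn about x gives the same grasp; the last joint's range is limited). The gripper opens to 88 mm and grips with 3 to 60 N. Pads are 20 mm wide; open, the fingers measure 115 mm over their backs; the gripper's body (75 mm by 178 mm) begins 61 mm behind the grasp point.
Start: joints at [-1.405, 0.091, 1.231, -0, 1.82, -0.057], TCP at [0.133, -0.585, 0.405] pointing down, gripper open.
Joint ranges: [-2.87, 2.87], [-0.86, 2.18], [0.17, 2.46], [-1.51, 4.65], [0.06, 2.69], [-2.65, 2.65]. Speed limits (rad/s): [2.57, 2.57, 3.01, 3.14, 3.14, 3.14].

## Interface

Orientations are given as a unit quaternion [x, y, z, w].
In Python, from workcell import * gives the robot as it stands. Calls block until the motion is done:
- move_ptp(position, orientation): joint-space move of the TCP to a pose.
- move_straight(position, attitude=None, rate=0.15, threshold=None): straight line of the TCP; attitude=None keeps the orientation; rate is the mean speed in m/s. With threshold (N) it stops when the force on the tool has changed by that much, and returns True; else False.
- move_j(angles): joint-space move.
- move_gripper(opening): finger opening in m; the grip force is fixed at half the most; returns when the fingers have stopped.
- pause(seconds).
- ik(position, orientation): joint angles nearest the present ones, or None.
- read_state(): the state.
- capture(name): name is "scene" or "top" or "wrist"; returns the picture (480x640x3 uint8, red, green, blue); there is no depth.
- calibration(name): a dict with "fx", "fy", "cx", "cy" (pixels), "rvec" (rotation vector, rad) and "tvec" (3), from world to camera coordinates, as OpenCV has them. Camera axes: x right, y down, z forward; pixel columns grow to the right and rows downward; lengths in m; the calibration is good to about 2 mm. A picture is of the moment at which its call begins: read the wrist's pose just before it. calibration takes no time and is no camera call; for the wrist camera it gives the pose at the moment of the call.
A pose or a line that the arm cannot do raises Unreachable and nothing moves.
- finish_job(): hands the job in, once; it reports no verdict.
The state is a dict: "time": time; "joints": joint angles; "dq": joint speeds; "joint_efforts": joint torques, N m; "tcp_pos": TCP position; "tcp_rot": TCP orientation; "contact_force": force on the tool from outside, world axes, zero at the start; "wrist_torque": the same for the moment, N m; "finger_gap": finger opening in m.
Only numpy, scipy, OpenCV 4.12 (cv2) and the standard library are available. Lean on these libraries where they do the work, as an engineer would, in place of code of your own. Each camera call takes 0.05 s, during which the arm holds its last target.

## Task

Hang the microscope-slide rack that has a hook on the empty stretch of the drying rod, close to the post at the robot's right-hand end, and let go of it there. Then push it gently along the rod towards the rack that already hangs there until you feel it drop into the empty seat, a turned-down neck in the rod, and leave it hanging there upright and at rest. Do not tip the slides out, ram the rod, or disturb the other racks, the dish, the bottle or the petri dish.

Things in the scene. Friction and masses are not known exactly. Their poses are not given: they have to be found in the camera images.
- rack: Rack to hang: basket 60 (x) by 86 (y) by 36 mm full of glass slides, centred 3 mm to +x; a steel plate 4 mm thick and 30 mm wide rises from it at x = -12 mm, carrying a hook and, on top, a black grip. 156 mm tall, 0.28-0.44 kg. Stands at the left or right front place. Origin on the underside below the hook; z up, y along the hook's width (the rod's direction when hung, either way round).
- hook (a point): Inside apex of the rack's hook, 108 mm above its underside. Hook: strip 30 mm wide (y) bent to a 30 degree roof, 20 mm clear inside (x -10 to +10 mm); the plate is its -x side, a lip its +x side, reaching 28 mm below the apex, last 9 mm flared out by 4 mm. Outer top 3.5 mm above the apex. Hung on plain rod the apex is 9.2 mm above the rod's axis, in the seat 4.6 mm. Axes as rack.
- grip (a point): Centre of the rack's black grip: a plate 10 mm thick (x), 34 mm wide (y), 32 mm high, at x = -12 mm from the hook's apex and 32 mm above it. Axes as rack; at the start +x, the lip's side, points away from the robot within 0.6 rad. The rod enters the hook sideways from the lip's side, through the 44 mm between the lip's end and the basket's top, then the rack is lowered.
- stand: Fixed drying stand: two posts 202 mm tall at y = -230 and +230 mm, feet 150 by 50 mm, a white drip tray 110 by 380 by 20 mm between them, and a level steel rod 16 mm in diameter clamped through boss heads (24 mm along the rod) on the posts. Origin on the bench midway between the posts; z up, y along the rod, to the robot's left. Rod axis at x = 0, z = 165 mm.
- rod_mid (a point): Point on the rod's axis midway between the posts, axes as stand. The rod may be clamped shifted lengthwise, so the seats are not reported: the empty seat is a neck 38 mm long, 8 mm in diameter, with square shoulders, centred between y = -30 and +50 mm from here; plain rod from it to y = -218 mm. A pushed rack slides at 0.5-2 N, drops 4.6 mm into the neck, then meets the far shoulder within 8 mm.
- hung_rack (a joint): Swing (rad) of the rack already hanging on the rod, in the next seat, 110 mm to +y of the empty one; 0 = hanging straight. Same make as the rack to hang: 86 mm along the rod, 60 mm across.
- plain_rack: A bystander: slide basket of 60 by 86 by 36 mm with a plain round-wire arch handle, 108 mm tall, and no hook. Stands at the other of the two places in front of the stand. Origin centre of its underside.
- dish: A bystander: lidded glass staining dish, 92 by 112 mm, 78 mm tall with its knob, between the two front places. Origin centre of its underside.
- bottle: A bystander: amber bottle 62 mm in diameter, 135 mm tall, left of the stand. Origin centre of its underside.
- petri: A bystander: clear petri dish 94 mm in diameter, 17 mm high, left of the stand. Origin centre of its underside.
Things that resemble listed ones, but are neither listed nor needed, are in the scene too. Leave any blue or red look-alike of the rack alone.

How it is judged:
On the way:
1. the rack hangs by its hook, let go and at rest, on the plain rod at the empty right-hand end (hook more than 75 mm to the right of the stand's middle) (y of hook in the frame of stand between -0.21 and -0.075 m and x of hook in the frame of stand between -0.008 and 0.008 m and z of hook in the frame of stand between 0.1715 and 0.178 m and angle between rack's own z axis and vertical below 0.2 rad and linear speed of rack below 0.05 m/s and contact force between the fingers and rack below 0.1 N), for 0.2 s.
At the end, for the whole second after the job is handed in: The rack hangs by its hook in the empty seat: apex of the hook 1 to 6.5 mm above the rod's axis (it is 9.2 mm on the plain rod), within 10 mm of the rod sideways, upright within 0.1 rad, at rest and released; the rack already there still hangs straight within 0.1 rad (y of hook in the frame of stand between -0.045 and 0.065 m and x of hook in the frame of stand between -0.01 and 0.01 m and z of hook in the frame of stand between 0.166 and 0.1715 m and angle between rack's own z axis and vertical below 0.1 rad and linear speed of rack below 0.03 m/s and contact force between the fingers and rack below 0.1 N and value of joint hung_rack between -0.1 and 0.1 rad); the robot touches nothing.
It fails at once if the rack is tipped by more than 0.6 rad, so that slides fall out (angle between rack's own z axis and vertical above 0.6 rad).
It fails at once if the rack is rammed or dropped onto the stand or rod (over 40 N) (contact force between rack and stand above 40 N).
It fails at once if the rack that already hangs there is knocked into a swing of more than 0.3 rad (value of joint hung_rack above 0.3 rad or value of joint hung_rack below -0.3 rad).
It fails at once if the plain rack, dish, bottle or petri dish is shifted by more than 30 mm (distance of any of plain_rack, dish, bottle, petri from where it was at the start of the episode above 0.03 m).
It also fails if it takes over 64 s, if anything falls off the work surface, if the arm or the gripper's body presses on something with over 40 N, if the wrist force passes 120 N, or if a joint passes its speed limit or range.

## Working session

There is one attempt and no reset: what is moved stays moved. The work goes in short steps, each a Python script; the robot and the scene stay as the last script left them, time stands still between calls to the robot, and variables do not carry over. Pictures are saved under pics/ and viewed, and the job is handed in when it is done.

```bash
ls; mkdir -p pics
python3 - <<'E'
from workcell import *
import cv2
for n in ["scene","top","wrist"]:
    print(n,calibration(n))
    cv2.imwrite(f"pics/{n}0.png",capture(n)[:,:,::-1])
s=read_state();print(s)
try: print(grip_depth)
except Exception as e: print(e)
E
```

```text
pics
scene {'fx': 549.8142653115019, 'fy': 549.8142653115019, 'cx': 323.07289810028766, 'cy': 229.41143920530203, 'rvec': array([ 1.87317868,  1.25581855, -0.67057094]), 'tvec': array([-0.27309176, -0.09451303,  1.45150282])}
top {'fx': 443.54321495662396, 'fy': 443.54321495662396, 'cx': 320.6445372660708, 'cy': 241.56389491824618, 'rvec': array([ 2.15428288, -2.10119922,  0.21101126]), 'tvec': array([0.09600679, 0.46776784, 1.03293497])}
wrist {'fx': 389.02472534814336, 'fy': 389.02472534814336, 'cx': 317.8489796632353, 'cy': 233.06413962140806, 'rvec': array([-2.2573015 ,  1.8035495 ,  0.27872097]), 'tvec': array([-0.60042893, -0.03575765,  0.39110559])}
{'time': 0.15, 'joints': array([-1.40470721e+00,  9.17178082e-02,  1.23159440e+00,  8.90737377e-06,
        1.81980456e+00, -5.67114143e-02]), 'dq': array([ 2.80682662e-05, -2.05670975e-03, -3.90450657e-03, -6.75625604e-04,
       -1.16918491e-03,  1.90580928e-03]), 'joint_efforts': array([ 1.74556233e-03, -4.47044849e+01, -4.06907952e+01,  6.99504046e-02,
        2.74344179e-02, -1.22765782e-04]), 'tcp_pos': array([ 0.13257933, -0.58522626,  0.40375571]), 'tcp_rot': array([-0.70269702, -0.07914802,  0.70274983, -0.07807158]), 'contact_force': array([0.86089199, 0.33000896, 0.65607871]), 'wrist_torque': array([ 0.00313082, -0.01194069, -0.01745653]), 'finger_gap': 0.08813822441679516}
0.1633
```

View pics/scene0.png

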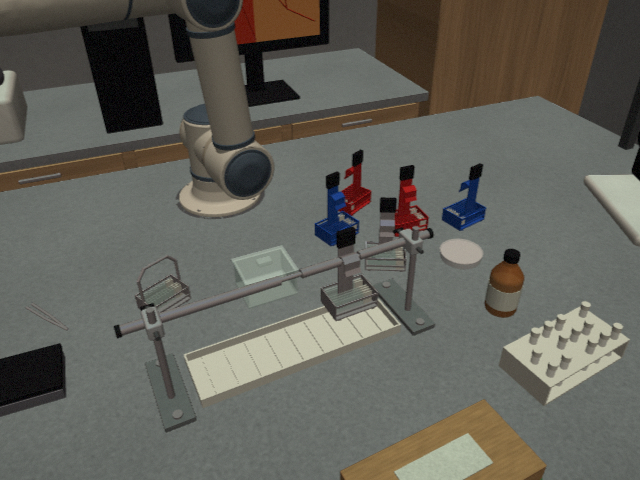

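View pics/top0.png

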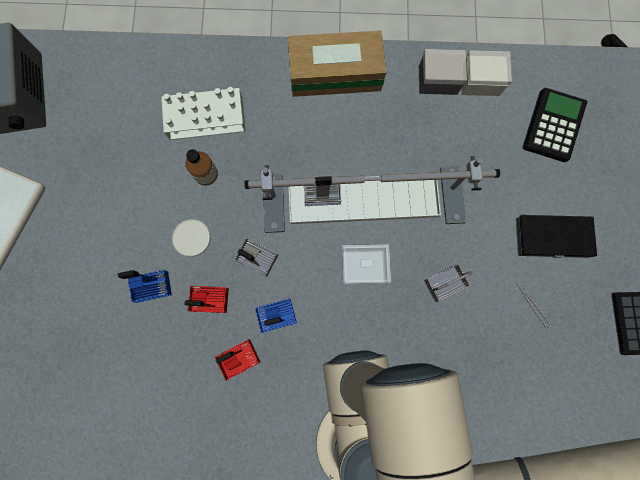

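View pics/wrist0.png

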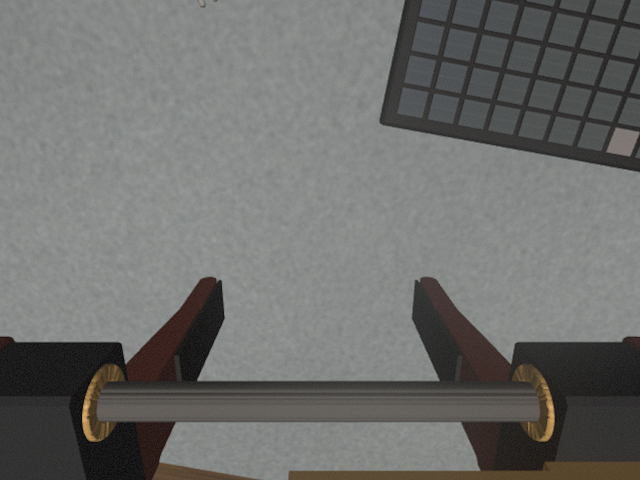

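Run:
```python
import cv2
t=cv2.imread("pics/top0.png")
cv2.imwrite("pics/c1.png",cv2.resize(t[220:340,200:320],None,fx=5,fy=5,interpolation=cv2.INTER_CUBIC))
cv2.imwrite("pics/c2.png",cv2.resize(t[150:240,240:510],None,fx=2.96,fy=2.96,interpolation=cv2.INTER_CUBIC))
s=cv2.imread("pics/scene0.png")
cv2.imwrite("pics/c3.png",cv2.resize(s[180:330,310:470],None,fx=4,fy=4,interpolation=cv2.INTER_CUBIC))
```

```text
(no output)
```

View pics/c1.png

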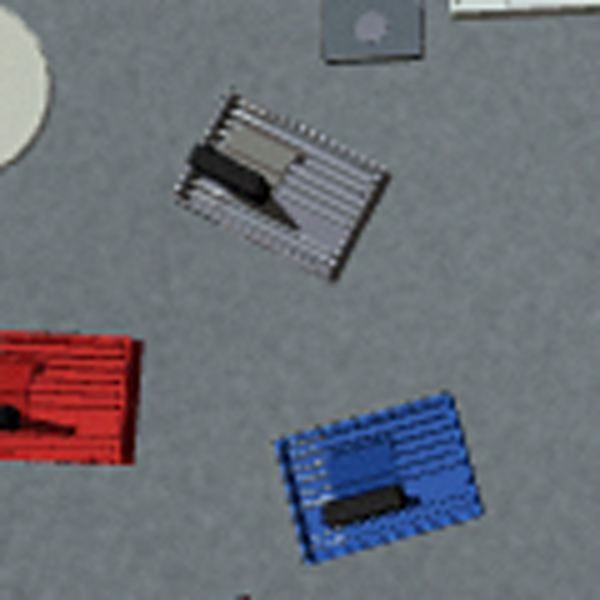

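View pics/c2.png

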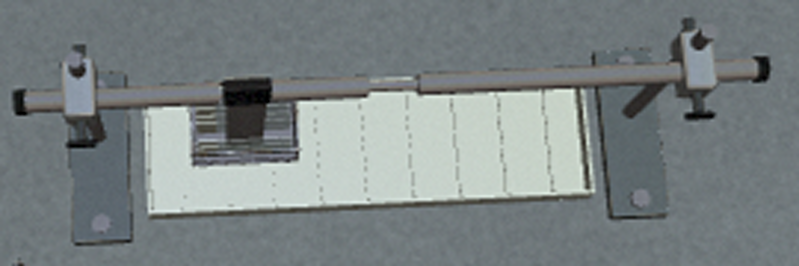

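View pics/c3.png

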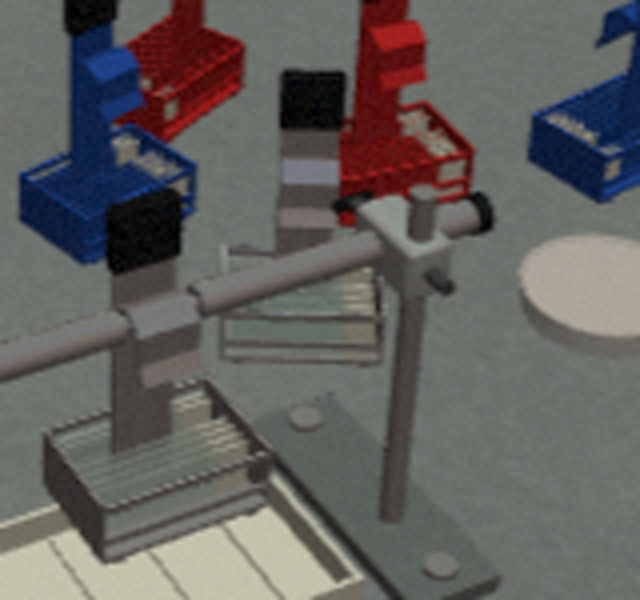

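```bash
cat > h.py <<'E'
import numpy as np, cv2
def ray(c,uv):
    R=cv2.Rodrigues(np.array(c['rvec']))[0]; t=np.array(c['tvec'])
    d=R.T@np.array([(uv[0]-c['cx'])/c['fx'],(uv[1]-c['cy'])/c['fy'],1]); return -R.T@t,d
def plane(c,uv,z):
    o,d=ray(c,uv); return o+d*(z-o[2])/d[2]
def proj(c,P):
    return cv2.projectPoints(np.array(P,float).reshape(-1,3),np.array(c['rvec']),np.array(c['tvec']),np.array([[c['fx'],0,c['cx']],[0,c['fy'],c['cy']],[0,0,1]]),None)[0].reshape(-1,2)
def tri(rays):
    A=0;b=0
    for o,d in rays:
        d=d/np.linalg.norm(d);M=np.eye(3)-np.outer(d,d);A=A+M;b=b+M@o
    return np.linalg.solve(A,b)
E
python3 - <<'E'
from workcell import *
from h import *
c=calibration("top")
C=[plane(c,(200+x/5,220+y/5),0.036) for x,y in [(232,92),(388,175),(337,280),(178,200)]]
for p in C: print("corner",p.round(4))
print("centre",np.mean(C,0).round(4), np.linalg.norm(C[0]-C[1]),np.linalg.norm(C[1]-C[2]))
ly=(C[0]-C[1]+C[3]-C[2]);print("yaw",np.arctan2(-ly[0],ly[1]))
t=cv2.imread("pics/top0.png")
m=(t.max(2)<45).astype(np.uint8); sub=m[220:280,220:290]
n,l,st,ce=cv2.connectedComponentsWithStats(sub)
for i in range(1,n): 
    if st[i][4]>5: print(st[i],ce[i]+[220,220],plane(c,ce[i]+[220,220],.15).round(4))
g=cv2.cvtColor(t,cv2.COLOR_BGR2GRAY)
for x in (285,355,373,395,410,425,440,455,463): print(x,g[168:192,x])
for y in (177,178,179,180): print(y,g[y,355:395])
E
```

```text
corner [0.4697 0.289  0.036 ]
corner [0.4307 0.2112 0.036 ]
corner [0.379  0.2336 0.036 ]
corner [0.4159 0.3121 0.036 ]
centre [0.4238 0.2615 0.036 ] 0.08699953517294251 0.05630635826876179
yaw -0.451833735595533
[23 20  4  6  7] [244.71428571 242.85714286] [0.4378 0.2736 0.15  ]
[ 18  29  21  16 104] [246.56730769 255.38461538] [0.4104 0.2681 0.15  ]
[52 35  6 10 10] [274.5 259.5] [0.4029 0.2073 0.15  ]
[46 48  5  8  8] [268.  271.5] [0.3765 0.2202 0.15  ]
285 [109 111 115 114 115 114 114 116 115 116 122 112 126 123 125 124 113  83
  77 119 116 121 121 118]
355 [117 116 119 122 116 122 114 115 118 125 127 128 123 109  70 114 209 208
 206 208 205 204 204 206]
373 [121 123 116 115 116 114 116 112 164 143 125 117  88 208 208 205 205 206
 206 205 206 206 206 207]
395 [117 115 115 114 119 117 108 124 125 126 122 111  82 117 208 206 206 204
 208 207 206 204 205 205]
410 [119 120 116 119 119  90 124 124 128 125 116  93  41 211 210 206 206 206
 205 203 204 206 206 206]
425 [117 114 115 118 114 117 126 126 126 120 103  60 161 208 207 204 206 206
 205 205 207 201 201 199]
440 [ 58  35  47  46
[... 260 characters left out ...]
18
 118 114 115 118 110 110]
177 [125 123 126 126 127 124 125 122 125 127 155 159 165 146 140 145 145 145
 143 127 131 131 126 129 127 130 104 125 124 126 126 124 125 127 127 127
 127 127 127 126]
178 [127 125 124 127 130 127 125 125 127 126 127 128 129 124 127 128 127 127
 125 126 127 126 125 129 127 130  89 122 126 127 127 126 126 127 124 125
 127 123 124 122]
179 [128 126 125 126 125 128 125 127 125 126 124 125 123 124 125 120 122 117
 117 115 112 114 108 110 110 110  74 116 119 119 120 120 118 115 116 119
 113 114 113 110]
180 [123 121 121 118 120 118 116 120 118 101  87  71  72  68  63  61  87  91
  88  82  77 116 124 120 116  79  49  99 100  97  97  94  92  94  90  88
  89  86  86  78]
```

Run:
```python
from workcell import *
from h import *
c=calibration("top")
P=[plane(c,(u,182.35+(u-285)*-0.0416),0.165) for u in (285,355,364.5,381,410,440,463)]
for p in P: print(p.round(4))
d=P[0]-P[-1]; print("stand yaw",np.arctan2(-d[0],d[1]))
for uv in [(266.7,178.7),(475.5,171)]: print("boss",plane(c,uv,.175).round(4))
# foot corners
for uv in [(264.2,176),(283,174.6),(265,232.5),(284.5,231.5),(440.8,167.5),(460,166.5),(446,223.5),(464.5,222.3)]: print(uv,plane(c,uv,0.008).round(4))
```

```text
[0.5727 0.1902 0.165 ]
[0.5837 0.0361 0.165 ]
[0.5852 0.0151 0.165 ]
[ 0.5878 -0.0214  0.165 ]
[ 0.5924 -0.0857  0.165 ]
[ 0.5972 -0.1524  0.165 ]
[ 0.6009 -0.2036  0.165 ]
stand yaw 0.07144567598996157
boss [0.5766 0.2296 0.175 ]
boss [ 0.6071 -0.2282  0.175 ]
(264.2, 176) [0.6399 0.2568 0.008 ]
(283, 174.6) [0.645  0.2086 0.008 ]
(265, 232.5) [0.4914 0.2477 0.008 ]
(284.5, 231.5) [0.4953 0.1989 0.008 ]
(440.8, 167.5) [ 0.6759 -0.2002  0.008 ]
(460, 166.5) [ 0.6801 -0.2503  0.008 ]
(446, 223.5) [ 0.5268 -0.2094  0.008 ]
(464.5, 222.3) [ 0.5312 -0.2566  0.008 ]
```

```bash
cat >> h.py <<'E'
from scipy.spatial.transform import Rotation as Rn
GD=0.1633
def quat(yaw,sgn=1,tilt=0):
    """tool x down, tool y = sgn*(cos,sin); tilt: tips lead toward stand +y"""
    y=np.array([np.cos(yaw),np.sin(yaw),0])*sgn
    l=np.array([-np.sin(yaw),np.cos(yaw),0])
    x=np.array([0,0,-np.cos(tilt)])+l*np.sin(tilt)
    return Rn.from_matrix(np.c_[x,y,np.cross(x,y)]).as_quat()
def tcp(g,q,depth=GD):
    return np.array(g)-depth*Rn.from_quat(q).as_matrix()[:,0]
SY=0.074; S0=np.array([0.5862,0.0,0.0])
def st(x,y,z): return S0+Rn.from_euler('z',SY).apply([x,y,z])
E
python3 - <<'E'
from workcell import *
from h import *
s=read_state();c=calibration("wrist");o,_=ray(c,(320,240));R=Rn.from_quat(s['tcp_rot']).as_matrix()
print("cam in tool",R.T@(o-s['tcp_pos'])); _,d=ray(c,(c['cx'],c['cy']));print("axis in tool",R.T@d, R)
for sg in (1,-1):
  for n,g,yw,t in [("grasp",(0.4103,0.268,.14),-.45,0),("place",st(-.012,-.14,.206),SY,0),("pre",st(-.08,-.14,.25),SY,0),("push",st(0,-.17,.175),SY,.26),("push2",st(0,-.02,.175),SY,.26)]:
    q=quat(yw,sg,t); print(sg,n,ik(tcp(g,q,.182 if t else GD),q))
E
```

```text
cam in tool [ 0.0200786   0.00051368 -0.08370822]
axis in tool [0.95339812 0.00138589 0.30171196] [[-2.43463896e-04  2.20963744e-01 -9.75281992e-01]
 [ 1.50457501e-03 -9.75280837e-01 -2.20963857e-01]
 [-9.99998838e-01 -1.52118163e-03 -9.50108542e-05]]
1 grasp [ 5.09174489e-01 -2.04365590e-01  1.69417772e+00 -4.44089210e-16
  1.65178052e+00  9.59174489e-01]
1 place [-2.92455762e-01  8.99952128e-02  1.29427632e+00 -4.44089210e-16
  1.75732112e+00 -3.66455762e-01]
1 pre [-3.37880573e-01 -7.70094932e-02  1.38424192e+00 -4.44089210e-16
  1.83436023e+00 -4.11880573e-01]
1 push [-0.45603995  0.24625841  1.16325618  0.23340671  1.85820812 -0.47778503]
1 push2 [-0.238507    0.09874096  1.32740559  0.2533308   1.79006295 -0.26639465]
-1 grasp [ 0.50917449 -0.20436559  1.69417772  0.          1.65178052 -2.18241816]
-1 place None
-1 pre None
-1 push None
-1 push2 None
```

Run:
```python
from workcell import *
from h import *
q=quat(SY); move_ptp(tcp(st(-.06,-.14,.32),q),q)
c=calibration("wrist");im=capture("wrist");cv2.imwrite("pics/w1.png",im[:,:,::-1]);np.save("w1.npy",c,allow_pickle=True)
q=quat(-.45); move_ptp(tcp((0.4103,0.268,.27),q),q)
c=calibration("wrist");im=capture("wrist");cv2.imwrite("pics/w2.png",im[:,:,::-1]);np.save("w2.npy",c,allow_pickle=True)
print(read_state()['time'])
```

```text
4.0083
```

View pics/w1.png

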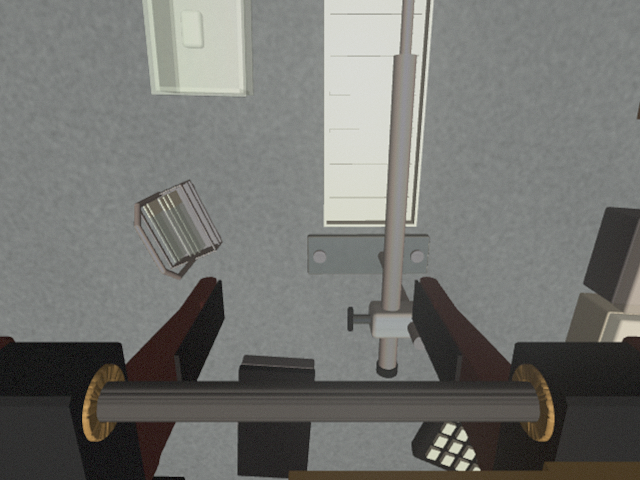

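View pics/w2.png

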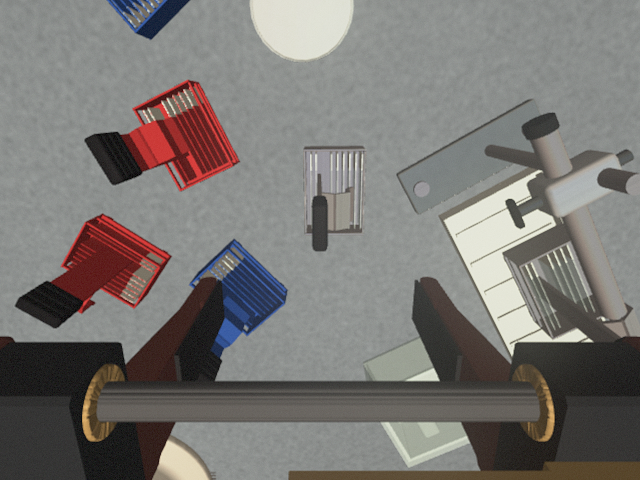

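Run:
```python
from h import *
c=np.load("w2.npy",allow_pickle=True).item(); im=cv2.imread("pics/w2.png")
m=(im.max(2)<50).astype(np.uint8)[180:262,300:345]
n,l,s_,ce=cv2.connectedComponentsWithStats(m)
for i in range(1,n):
    if s_[i][4]>20: print(s_[i],s_[i][:2]+[300,180],ce[i]+[300,180])
for uv in [(319.5,197),(319.5,250)]:
    for z in (.14,.156): print(uv,z,plane(c,uv,z).round(4))
print([plane(c,uv,.036).round(4) for uv in [(304,148),(365,148),(363,233),(305,233)]])
C=np.array([plane(c,uv,.036) for uv in [(304,148),(365,148),(363,233),(305,233)]]);print(C.mean(0))
c=np.load("w1.npy",allow_pickle=True).item(); im=cv2.imread("pics/w1.png"); g=cv2.cvtColor(im,cv2.COLOR_BGR2GRAY)
for r in (80,120,160,200,225,240,260,285): print(r,g[r,376:424])
```

```text
(319.5, 197) 0.14 [0.4228 0.2876 0.14  ]
(319.5, 197) 0.156 [0.4243 0.2908 0.156 ]
(319.5, 250) 0.14 [0.4053 0.2513 0.14  ]
(319.5, 250) 0.156 [0.4078 0.2566 0.156 ]
[array([0.4209, 0.3161, 0.036 ]), array([0.4731, 0.2908, 0.036 ]), array([0.4371, 0.214 , 0.036 ]), array([0.384 , 0.2397, 0.036 ])]
[0.42875539 0.26515418 0.036     ]
80 [215 217 214 217 216 214 216 218 218 216 214 216 217 217 218 222 156  97
 102 113 123 127 134 136 140 145 143 145 144 144 143 146 141 142 143 140
 141 133 121 194 218 214 215 218 179 114  89  89]
120 [217 216 216 217 217 214 217 217 215 216 216 217 216 223 151  92 105 116
 125 130 134 139 141 143 141 144 145 146 147 145 142 144 142 142 138 125
 165 210 216 216 218 201 134  90  88 134 203 220]
160 [215 217 214 216 217 216 216 216 215 216 216 224 151  87 104 116 123 130
 133 137 143 145 142 144 147 144 142 142 142 142 141 138 127 136 200 217
 214 216 214 144  91  90 116 197 222 183 142 133]
200 [216 215 216 215 215 215 216 215 219 221 152  88 104 113 124 128 134 140
 140 144 142 146 146 142 141 142 143 139 136 132 124 195 217 214 216 220
 152  86  89 119 197 221 178 138 131 133 131 138]
225 [222 221 224 221 222 220 223 225 203 131  89 103 114 123 130 136 137 138
 139 143 146 143 140 141 140 139 137 135 123 166 213 223 221 220 219 220
 221 219 218 223 181 139 135 131 132 133 131 131]
240 [123 116 117 118 119 118 123 123  94  85 102 112 119 127 134 133 140 139
 140 144 143 143 138 137 138 137 137 127 113 114 122 118 117 119 121 116
 117 119 117 116 118 119 120 117 119 121 114 116]
260 [115 119 118  92  72  73  75  75  83  96 105 117 124 129 133 136 137 136
 137 140 138 137 135 141 136 131 122 119 119 118 118 119 118 118 120 121
 131 139 140 136 140 139 138 139 141 137 122 118]
285 [133 131 130 132 131 119  87  85  98 110 116 126 129 131 135 135 141 135
 139 138 135 134 134 133 124  88 107 127 130 128 125 130 133 127 125 126
 122 128  88  48  47  50  52  52  47  51  56  53]
```

Run:
```python
from h import *
c=np.load("w1.npy",allow_pickle=True).item()
P=[plane(c,uv,.165) for uv in [(403.3,80),(401.2,120),(398.6,160),(396.4,200),(391.4,285)]]
for p in P: print(p.round(4), Rn.from_euler('z',-SY).apply(p-S0).round(4))
for uv in [(405,55)]: print("shoulder",Rn.from_euler('z',-SY).apply(plane(c,uv,.169)-S0).round(4))
print("boss",Rn.from_euler('z',-SY).apply(plane(c,(391,320),.175)-S0).round(4))
```

```text
[ 0.5904 -0.0379  0.165 ] [ 0.0014 -0.0381  0.165 ]
[ 0.5927 -0.0653  0.165 ] [ 0.0016 -0.0656  0.165 ]
[ 0.5947 -0.0943  0.165 ] [ 0.0015 -0.0947  0.165 ]
[ 0.5971 -0.1252  0.165 ] [ 0.0016 -0.1257  0.165 ]
[ 0.6027 -0.1979  0.165 ] [ 0.0018 -0.1986  0.165 ]
shoulder [ 0.0007 -0.0223  0.169 ]
boss [ 0.0012 -0.226   0.175 ]
```

```bash
sed -i 's/S0=np.array(\[0.5862/S0=np.array([0.5870/' h.py
python3 - <<'E'
from workcell import *
from h import *
q=quat(-.45); g=np.array([0.4128,0.2699,.143])
move_straight(tcp(g+[0,0,.03],q),q,rate=.15)
print(move_straight(tcp(g,q),rate=.06,threshold=8))
s=read_state();print(s['tcp_pos'],s['contact_force'])
move_gripper(0.0)
s=read_state();print(s['finger_gap'],s['contact_force'],s['time'])
move_straight(tcp(g+[0,0,.005],q),rate=.05); pause(.1)
print(read_state()['contact_force'])
move_straight(tcp(g+[0,0,.13],q),rate=.12)
pause(.1);s=read_state();print(s['finger_gap'],s['contact_force'],s['wrist_torque'],s['time'])
cv2.imwrite("pics/w3.png",capture("wrist")[:,:,::-1]);cv2.imwrite("pics/s3.png",capture("scene")[:,:,::-1])
E
```

```text
False
[0.41279129 0.26989573 0.30615785] [-0.51010166 -0.29139522 -0.84899479]
0.009580612338502801 [-0.07155011  0.24532021 -0.07513872] 6.6333
[-0.05630615 -1.05806511 -3.76258661]
0.009849588157558152 [-0.62486412 -0.19857225 -4.53592282] [-0.03270849  0.04794075  0.05695919] 8.275
```

View pics/w3.png

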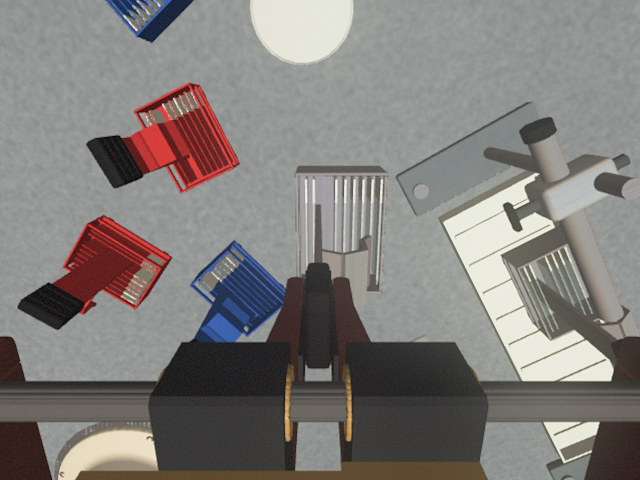

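View pics/s3.png

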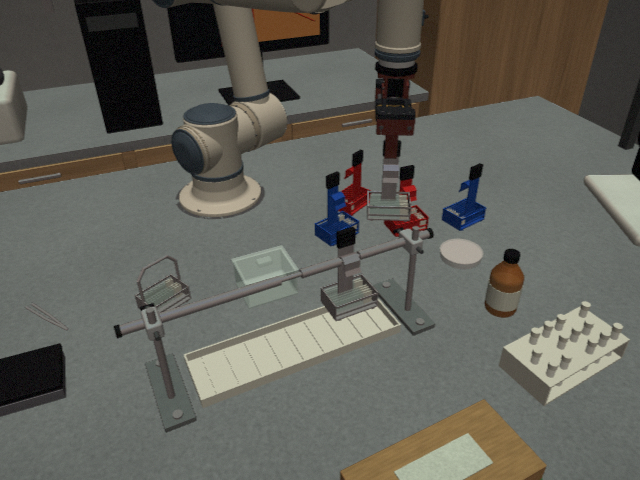

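Run:
```python
from workcell import *
from h import *
q=quat(SY); Y=-.15
move_straight(tcp(st(-.012-.085,Y,.278),q),q,rate=.16)
move_straight(tcp(st(-.012-.075,Y,.250),q),q,rate=.1)
print(read_state()['time'],read_state()['contact_force'],read_state()['finger_gap'])
cv2.imwrite("pics/w4.png",capture("wrist")[:,:,::-1]);cv2.imwrite("pics/s4.png",capture("scene")[:,:,::-1]);cv2.imwrite("pics/t4.png",capture("top")[:,:,::-1])
```

```text
11.7 [ 0.19391737 -0.71428909 -4.40555516] 0.009718146323215231
```

View pics/w4.png

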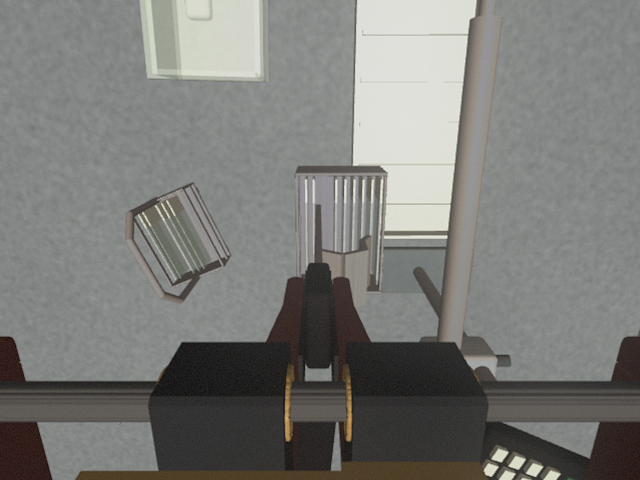

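View pics/s4.png

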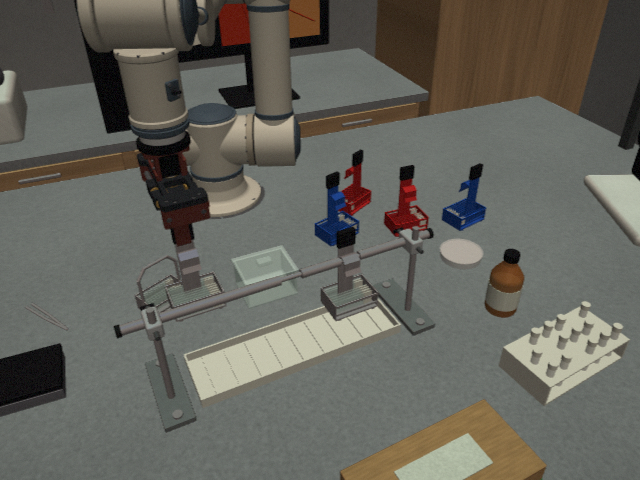

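Run:
```python
from workcell import *
from h import *
q=quat(SY); Y=-.15
f0=read_state()['contact_force']
print(move_straight(tcp(st(-.012,Y,.250),q),q,rate=.06,threshold=6))
s=read_state();print(s['contact_force']-f0,Rn.from_euler('z',-SY).apply(s['tcp_pos']-S0),s['time'])
cv2.imwrite("pics/w5.png",capture("wrist")[:,:,::-1]);cv2.imwrite("pics/s5.png",cv2.resize(capture("scene")[180:400,80:300,::-1],None,fx=2.7,fy=2.7,interpolation=cv2.INTER_CUBIC))
```

```text
False
[-1.0966384   1.69385768 -0.18298815] [-0.01224996 -0.15003682  0.41349454] 13.25
```

View pics/w5.png

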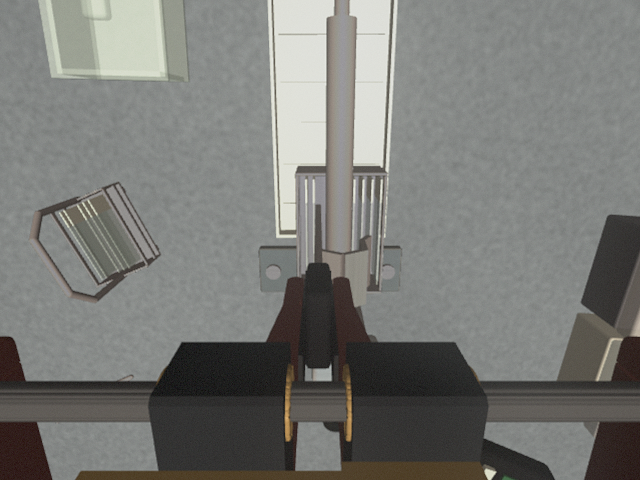

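View pics/s5.png

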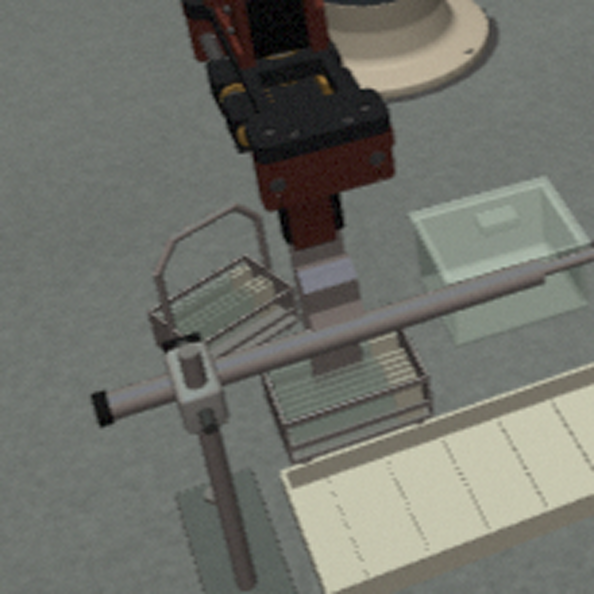

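Run:
```python
from workcell import *
from h import *
q=quat(SY); Y=-.15
def rep(a):
    s=read_state();print(a,s['contact_force'].round(2),(Rn.from_euler('z',-SY).apply(s['tcp_pos']-S0)-[0,0,GD]).round(4),s['time'])
print(move_straight(tcp(st(-.012,Y,.216),q),q,rate=.05,threshold=6)); rep(1)
print(move_straight(tcp(st(-.012,Y,.203),q),q,rate=.015,threshold=3)); pause(.1); rep(2)
```

```text
False
1 [-0.55  0.31 -3.84] [-0.012  -0.15    0.2163] 14.1833
True
2 [1.7  0.78 5.79] [-0.0119 -0.15    0.2091] 14.8333
```

Run:
```python
from workcell import *
from h import *
q=quat(SY); Y=-.15
def rep(a):
    s=read_state();print(a,s['contact_force'].round(2),(Rn.from_euler('z',-SY).apply(s['tcp_pos']-S0)-[0,0,GD]).round(4),s['time'])
move_straight(tcp(st(-.012,Y,.2093),q),q,rate=.01); rep(0)
move_gripper(.05); pause(.5); rep(1)
print(move_straight(tcp(st(-.012,Y,.28),q),q,rate=.15)); pause(.3);rep(2)
cv2.imwrite("pics/w6.png",capture("wrist")[:,:,::-1]);cv2.imwrite("pics/s6.png",cv2.resize(capture("scene")[180:400,80:300,::-1],None,fx=2.7,fy=2.7,interpolation=cv2.INTER_CUBIC))
```

```text
0 [2.61 0.71 1.66] [-0.0119 -0.15    0.2092] 15.2167
1 [ 0.24 -0.51  0.04] [-0.012  -0.15    0.2093] 16.5
False
2 [ 0.71  0.19 -0.35] [-0.0119 -0.15    0.2789] 17.425
```

View pics/w6.png

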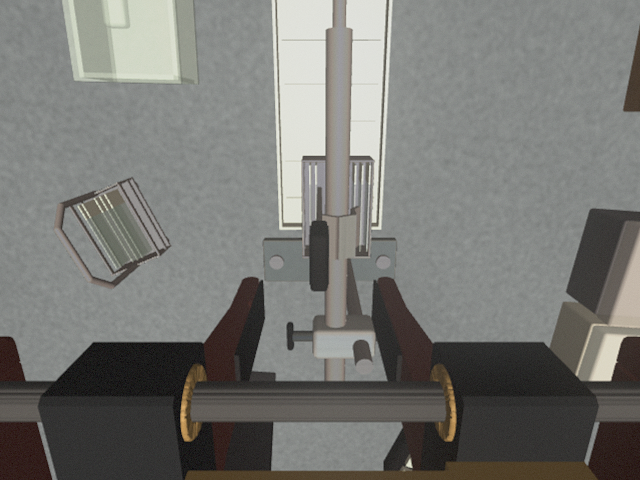

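View pics/s6.png

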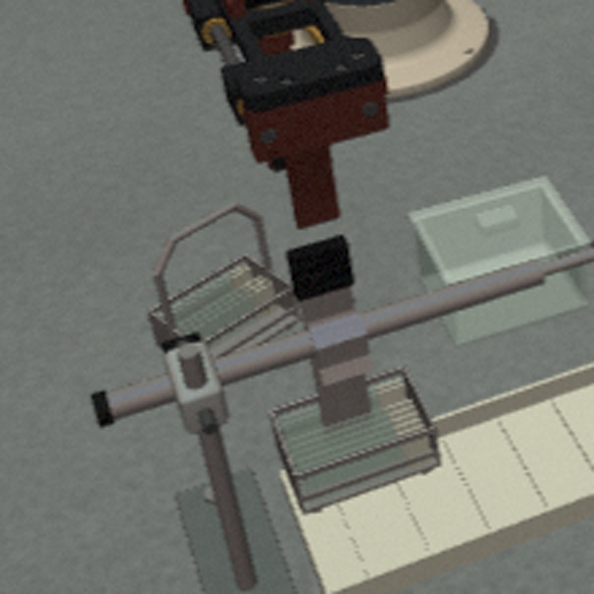

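Run:
```python
from workcell import *
from h import *
T=.35; q=quat(SY,1,T); X=-.006; Z=.1785
def rep(a):
    s=read_state();print(a,s['contact_force'].round(2),(Rn.from_euler('z',-SY).apply(s['tcp_pos']+.182*Rn.from_quat(s['tcp_rot']).as_matrix()[:,0]-S0)).round(4),s['time'])
move_straight(tcp(st(X,-.187,.26),q,.182),q,rate=.15)
move_gripper(0.0); rep(0)
print(move_straight(tcp(st(X,-.187,.20),q,.182),q,rate=.12,threshold=6)); 
print(move_straight(tcp(st(X,-.187,Z),q,.182),q,rate=.04,threshold=3)); pause(.1); rep(1)
cv2.imwrite("pics/w7.png",capture("wrist")[:,:,::-1]);cv2.imwrite("pics/s7.png",cv2.resize(capture("scene")[180:400,80:300,::-1],None,fx=2.7,fy=2.7,interpolation=cv2.INTER_CUBIC))
```

```text
0 [-0.38  0.75  0.72] [-0.006  -0.1871  0.26  ] 19.2083
False
False
1 [-0.22  0.19  0.3 ] [-0.0059 -0.1871  0.1789] 20.6417
```

View pics/w7.png

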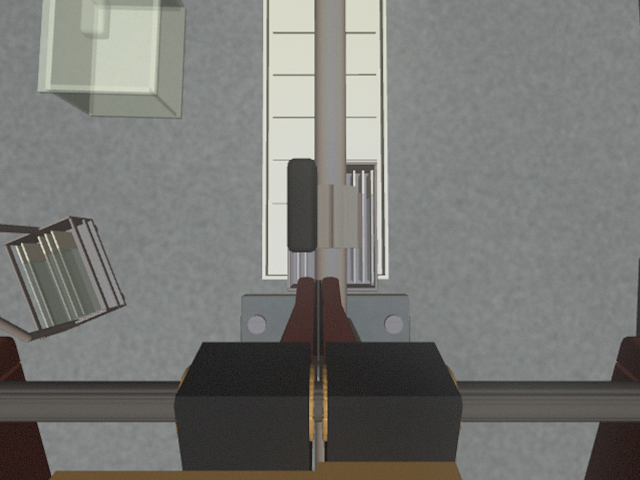

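View pics/s7.png

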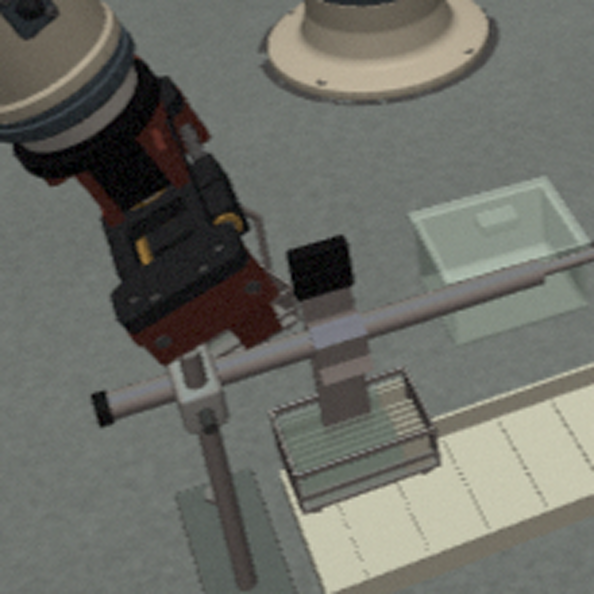

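Run:
```python
from workcell import *
from h import *
T=.35; q=quat(SY,1,T); X=-.011; Z=.1785
def rep(a):
    s=read_state();print(a,s['contact_force'].round(2),(Rn.from_euler('z',-SY).apply(s['tcp_pos']+.182*Rn.from_quat(s['tcp_rot']).as_matrix()[:,0]-S0)).round(4),s['time'])
print(move_straight(tcp(st(X,-.184,Z),q,.182),q,rate=.04,threshold=3));rep(0)
for i,y in enumerate((-.165,-.145,-.12)):
    print(move_straight(tcp(st(X,y,Z),q,.182),q,rate=.025,threshold=4)); rep(1)
cv2.imwrite("pics/w8.png",capture("wrist")[:,:,::-1]);cv2.imwrite("pics/s8.png",cv2.resize(capture("scene")[180:400,80:300,::-1],None,fx=2.7,fy=2.7,interpolation=cv2.INTER_CUBIC))
```

```text
False
0 [0.21 0.27 0.9 ] [-0.0112 -0.1839  0.1787] 21.0333
False
1 [-1.07 -0.12 -0.05] [-0.011  -0.1649  0.1785] 21.9417
False
1 [-0.1  -0.18 -0.04] [-0.011  -0.1448  0.1785] 22.8917
False
1 [-0.04 -1.08 -0.44] [-0.011  -0.1199  0.1784] 24.0417
```

View pics/w8.png

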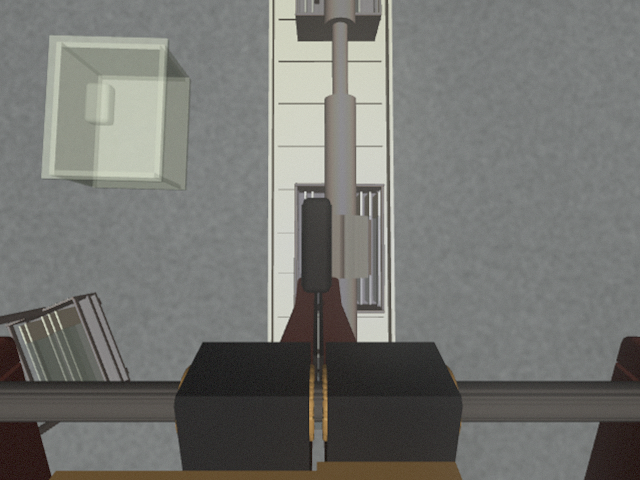

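View pics/s8.png

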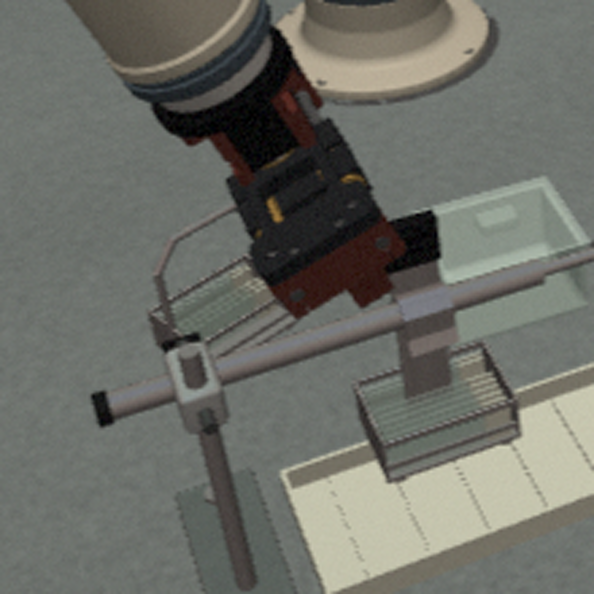

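Run:
```python
from workcell import *
from h import *
T=.35; q=quat(SY,1,T); X=-.011; Z=.1785
def rep(a):
    s=read_state();print(a,s['contact_force'].round(2),(Rn.from_euler('z',-SY).apply(s['tcp_pos']+.182*Rn.from_quat(s['tcp_rot']).as_matrix()[:,0]-S0)).round(4),s['time'])
print(move_straight(tcp(st(X,-.05,Z),q,.182),q,rate=.03,threshold=4)); rep(1)
for y in (-.042,-.036):
    r=move_straight(tcp(st(X,y,Z),q,.182),q,rate=.015,threshold=3.5); print(r); rep(2)
    if r: break
cv2.imwrite("pics/w9.png",capture("wrist")[:,:,::-1]);cv2.imwrite("pics/s9.png",cv2.resize(capture("scene")[150:350,200:420,::-1],None,fx=2.7,fy=2.7,interpolation=cv2.INTER_CUBIC))
```

```text
False
1 [-0.91 -1.78  0.57] [-0.011  -0.0501  0.1785] 26.625
False
2 [-1.09 -1.83  0.52] [-0.011  -0.0417  0.1785] 27.3083
False
2 [-0.15 -0.65  0.06] [-0.011  -0.0358  0.1783] 27.8583
```

View pics/w9.png

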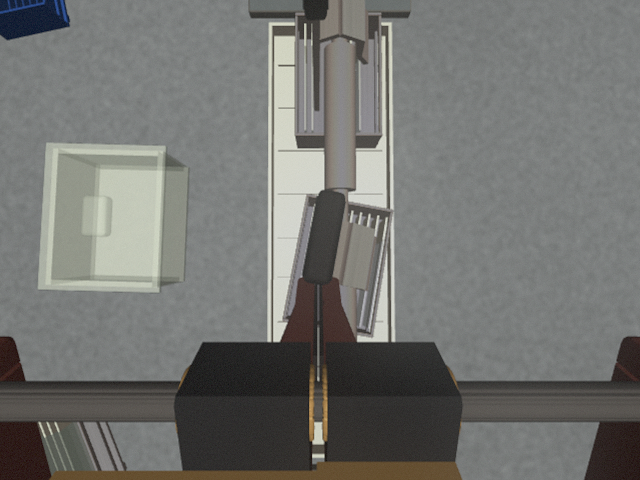

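View pics/s9.png

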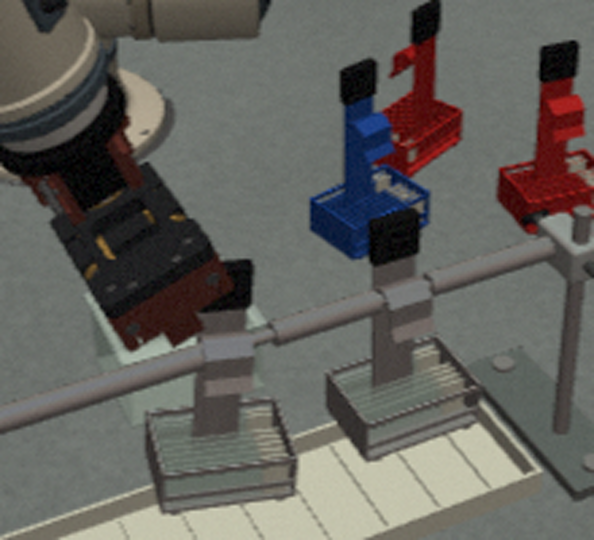

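```bash
cat > r.py <<'E'
from h import *
from workcell import *
def rep(a):
    s=read_state();print(a,s['contact_force'].round(2),(Rn.from_euler('z',-SY).apply(s['tcp_pos']+.182*Rn.from_quat(s['tcp_rot']).as_matrix()[:,0]-S0)).round(4),round(s['time'],2))
E
python3 - <<'E'
from r import *
q0=quat(SY,1,.35); q=quat(SY,1,.2); X=.019
move_straight(tcp(st(-.011,-.06,.1785),q0,.182),q0,rate=.08); rep(0)
move_straight(tcp(st(-.011,-.06,.20),q0,.182),q0,rate=.08)
move_straight(tcp(st(X,-.06,.20),q,.182),q,rate=.08)
print(move_straight(tcp(st(X,-.06,.157),q,.182),q,rate=.05,threshold=3));rep(1)
print(move_straight(tcp(st(X,-.042,.157),q,.182),q,rate=.02,threshold=3.5));rep(2)
cv2.imwrite("pics/w10.png",capture("wrist")[:,:,::-1]);cv2.imwrite("pics/s10.png",cv2.resize(capture("scene")[150:350,200:420,::-1],None,fx=2.7,fy=2.7,interpolation=cv2.INTER_CUBIC))
E
```

```text
0 [ 0.02  0.38 -0.44] [-0.011  -0.0607  0.1783] 28.41
False
1 [0.27 0.3  0.37] [ 0.0192 -0.06    0.1575] 30.49
False
2 [-0.36 -0.25 -0.05] [ 0.019  -0.0421  0.157 ] 31.54
```

View pics/w10.png

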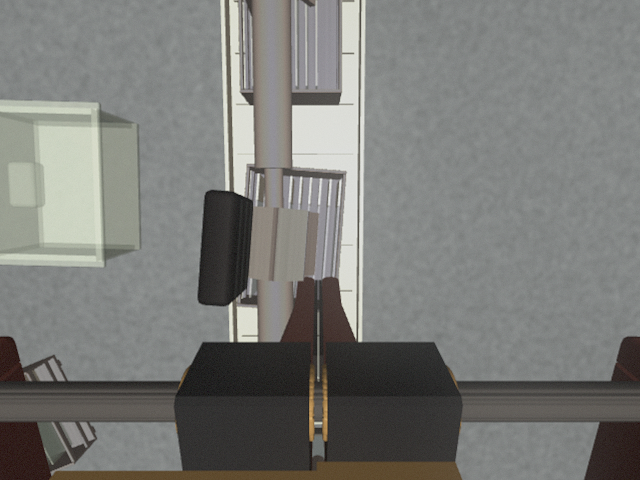

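View pics/s10.png

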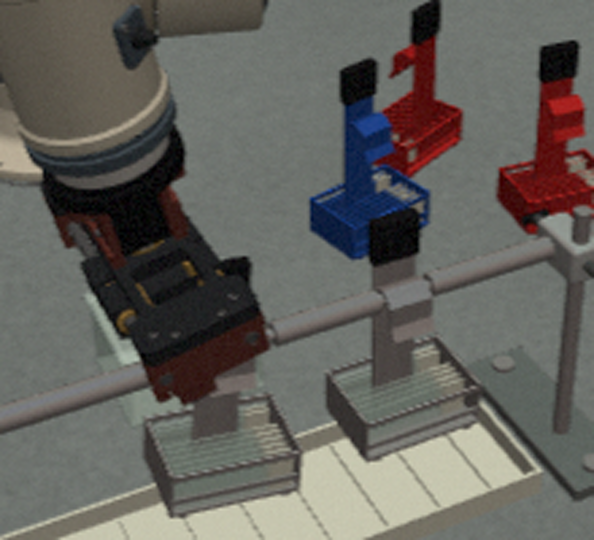

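Run:
```python
from r import *
q=quat(SY,1,.2); X=.019
for y in (-.038,-.034,-.030,-.026):
    r=move_straight(tcp(st(X,y,.157),q,.182),q,rate=.012,threshold=3);print(r);rep(2)
    if r: break
    if y==-.034: cv2.imwrite("pics/w11a.png",capture("wrist")[:,:,::-1])
cv2.imwrite("pics/w11.png",capture("wrist")[:,:,::-1]);cv2.imwrite("pics/s11.png",cv2.resize(capture("scene")[150:350,200:420,::-1],None,fx=2.7,fy=2.7,interpolation=cv2.INTER_CUBIC))
```

```text
False
2 [ 0.48 -1.35  1.76] [ 0.0191 -0.038   0.1571] 32.12
False
2 [-0.18 -0.77  0.34] [ 0.0189 -0.0338  0.157 ] 32.61
False
2 [-0.17 -1.07 -0.19] [ 0.019  -0.0297  0.1569] 33.14
False
2 [ 0.03 -0.84  0.18] [ 0.019  -0.0258  0.1571] 33.62
```

View pics/w11.png

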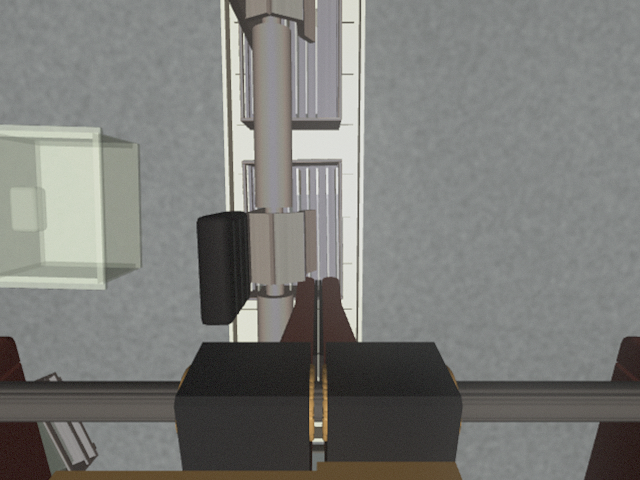

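View pics/s11.png

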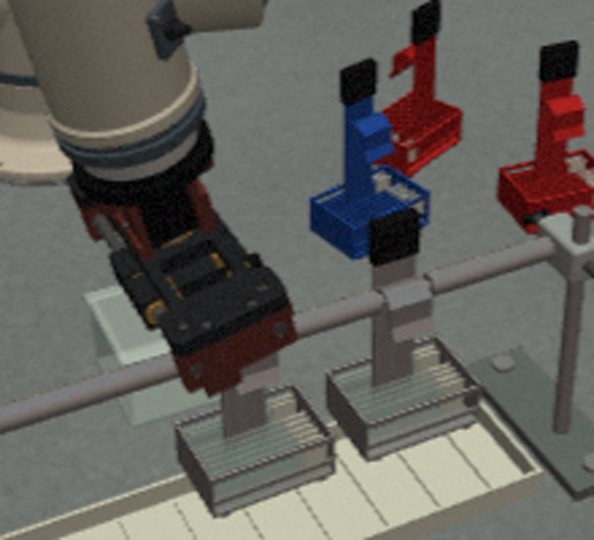

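Run:
```python
from r import *
q=quat(SY,1,.2); X=.019
for y in (-.023,-.020,-.017):
    r=move_straight(tcp(st(X,y,.157),q,.182),q,rate=.012,threshold=2.5);print(r);rep(2)
    if r: break
cv2.imwrite("pics/w12.png",capture("wrist")[:,:,::-1])
# back off and rise
s=read_state()
move_straight(np.array(s['tcp_pos'])+Rn.from_euler('z',SY).apply([0,-.03,0]),rate=.06)
s=read_state();move_straight(np.array(s['tcp_pos'])+[0,0,.07],rate=.1);rep(3)
q=quat(SY,1,.35)
cv2.imwrite("pics/w13.png",capture("wrist")[:,:,::-1]);cv2.imwrite("pics/s13.png",cv2.resize(capture("scene")[150:350,200:420,::-1],None,fx=2.7,fy=2.7,interpolation=cv2.INTER_CUBIC))
```

```text
False
2 [ 0.48 -2.42  0.19] [ 0.019  -0.0231  0.157 ] 34.12
True
2 [-0.15 -1.66  1.19] [ 0.0188 -0.0231  0.1565] 34.33
3 [ 0.44  0.28 -0.92] [ 0.0184 -0.0533  0.2253] 35.88
```

View pics/w13.png

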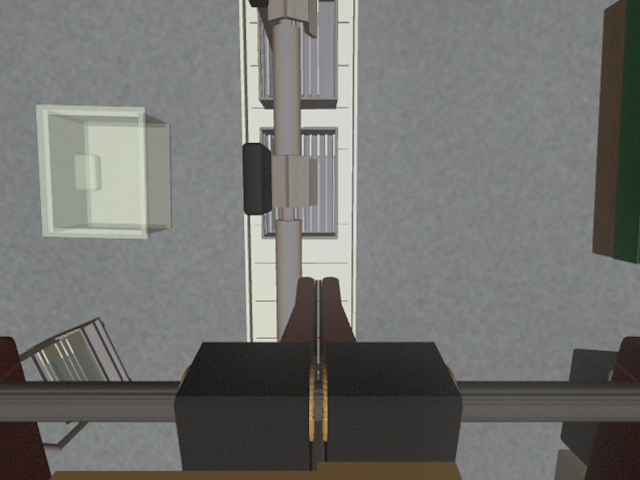

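View pics/s13.png

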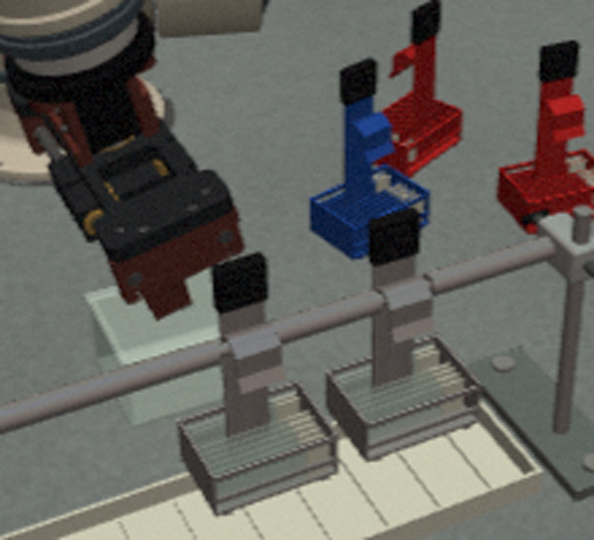

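Run:
```python
from r import *
q=quat(SY,1,.2)
move_straight(tcp(st(-.05,-.18,.30),q,.182),q,rate=.15); rep(0)
s=capture("scene");t=capture("top")
cv2.imwrite("pics/s14f.png",s[:,:,::-1]);cv2.imwrite("pics/t14f.png",t[:,:,::-1])
cv2.imwrite("pics/s14.png",cv2.resize(s[200:350,240:400,::-1],None,fx=5,fy=4,interpolation=cv2.INTER_CUBIC))
for n,im,roi in (("scene",s,(220,310,270,370)),("top",t,(150,200,300,400))):
    a,b,c_,d=roi; m=(im.max(2)<45).astype(np.uint8)[a:b,c_:d]
    k,l,st_,ce=cv2.connectedComponentsWithStats(m)
    print(n,[(st_[i].tolist(),(ce[i]+[c_,a]).round(1).tolist()) for i in range(1,k) if st_[i][4]>30])
```

```text
0 [ 0.33  0.5  -0.68] [-0.0498 -0.1794  0.2994] 37.22
scene [([66, 7, 20, 22, 324], [345.4, 237.2]), ([9, 24, 20, 22, 350], [288.5, 254.5])]
top [([65, 25, 17, 10, 140], [372.8, 178.9]), ([15, 27, 17, 9, 138], [323.1, 180.9])]
```

View pics/s14.png

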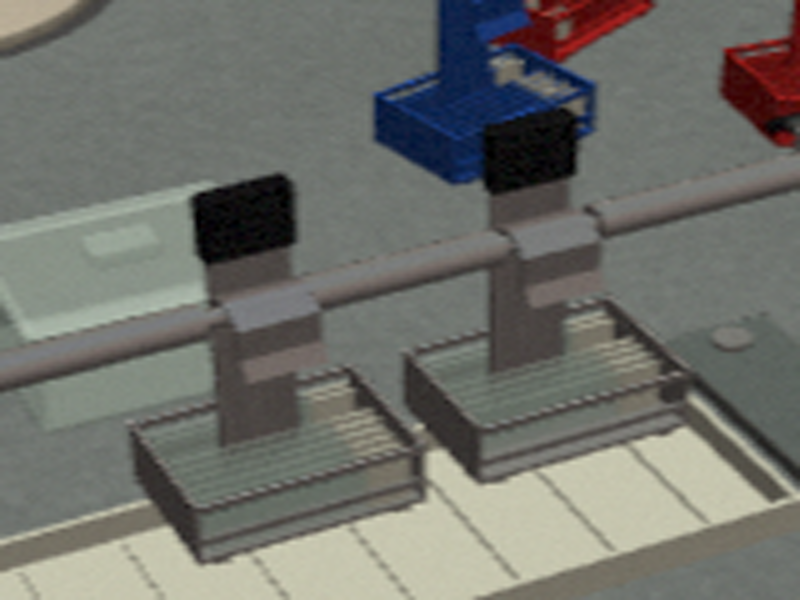

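View pics/t14f.png

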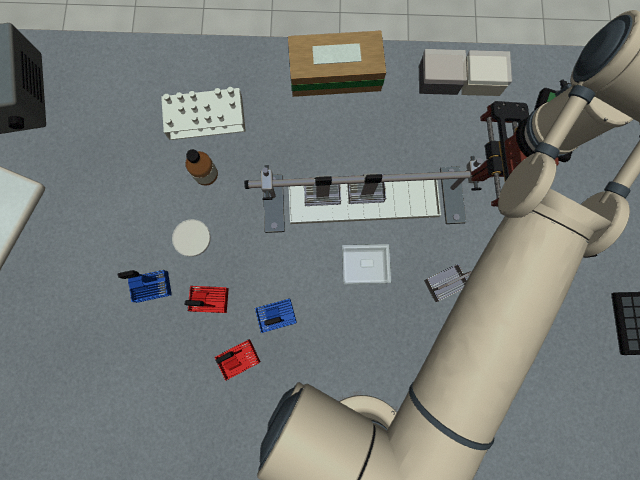

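Run:
```python
from r import *
a=calibration("scene");b=calibration("top")
for n,u,v in (("hung",(345.4,237.2),(323.1,180.9)),("mine",(288.5,254.5),(372.8,178.9))):
    p=tri([ray(a,u),ray(b,v)]);print(n,Rn.from_euler('z',-SY).apply(p-S0).round(4))
```

```text
hung [-0.0122  0.1084  0.1998]
mine [-0.0123  0.0026  0.199 ]
```

Run:
```python
from r import *
pause(.3);rep(0);finish_job()
```

```text
0 [ 0.71 -0.98 -0.1 ] [-0.0499 -0.1798  0.2999] 37.62
the job is handed in; nothing more can be done
```

I hung the hooked rack on the plain rod about 150 mm to the right of the stand's middle and let go of it there. Then I pushed it along the rod until it dropped into the empty seat and met the far shoulder. I backed the arm away and handed the job in at about 37.6 s; `finish_job` reports no verdict.

**Last checks:**
- **Height:** triangulated from the scene and top pictures, its grip centre is at z = 0.199 m. The rack already seated reads 0.200 m. On plain rod it would sit about 4.6 mm higher.
- **Position:** it sits 106 mm from the other rack, and the seats are 110 mm apart. That fits it resting within the play of the neck, against the far shoulder.
- **Surroundings:** both racks hang straight in the pictures, and the dish, bottle, petri dish and plain rack look unmoved.

**Problems on the way:**
- **Twist:** near the neck, pushing on the plate side turned the rack by about 0.17 rad around the vertical. I backed off and pushed on the lip side instead, which straightened it before it dropped.
- **Drop not felt:** the drop itself gave no clear force signal. I felt only the stop at the far shoulder (2.5 N threshold), so the pictures are what confirm the seating.
- **Rack location:** the top and wrist cameras disagreed by about 6 mm on where the rack stood at the start. I aimed between the two, and the gripper centred on the grip as it closed.

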